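# Refit the guard on a desk fan

## Robot

A 6-joint arm with a two-finger parallel gripper is mounted at the origin on the work surface. World frame = base frame: x ahead of the robot, y to its left, z up, the work surface at z = 0. Lengths are in mm, angles in degrees, forces in N, time in s.
With the tool pointing down it reaches from about 250 to 725 mm from the base axis. Payload 9.7 kg.
Tool frame: the origin (TCP) lies between the finger pads; the fingertips stand 14 mm ahead of it and the grasp point (between the pads) lies 5 mm behind it; x points along the fingers, y is the direction in which the jaws open and shut, and the axes are right-handed (so a half turn about x gives the same grasp; the last joint's range is limited). The gripper opens to 85 mm and grips with 20 to 120 N. Pads are 22 mm wide; open, the fingers measure 114 mm over their backs; the gripper's body (76 mm by 85 mm) begins 54 mm behind the grasp point. The pads swing forward as they close: fully open they stand 13 mm farther back than shut.
Start: joints at [75, 4.979, 10.078, 95.1, 0, 90], TCP at [142.348, 531.257, 221.784] pointing down, gripper open.
Joint ranges: [-179.16, 179.16], [-48.56, 103.87], [-65.8, 70.77], [-126.05, 130.52], [-82.76, 87.17], [-180, 180]. Speed limits (degrees/s): [127.2, 127.2, 147.25, 180, 180, 180].

## Interface

Orientations are given as a 3x3 rotation matrix whose columns are the frame's x, y, z axes.
In Python, from bench import readout, vision, order gives the robot as it stands.
- The arm moves only by the shell command python3 -m pendant 'ROWS' [OPENING]. ROWS is JSON, a list of rows, each a list of 6 numbers: the shift along the world's x, y, z each as a share of 0.1 m, from -1 to 1, then the turn, a rotation vector about the world's x, y, z each as a share of 180 degrees, from -1 to 1. A call has 1 to 5 rows; each row is the pose to reach, as a shift and turn from the pose measured when the call began, turning the shorter way round; what a row does not reach only later rows make up. A row lasts 1/10 s, in which the tool goes at most 50 mm and 8.59 degrees, less where a joint would pass 70% of its speed; a pose out of reach is approached as far as the arm can. A call with a number of a shift or a turn outside -1 to 1 is refused whole. A call with a gripper value outside its range is refused whole. OPENING is the opening, from 0 (shut) to 1 (fully open), set as the call begins (- or left out, the last holds). The fingers move at their own pace and stop on an object; the grip force is fixed at half the most. Time passes only in rows, so rows that repeat a pose let the fingers close. It gives the time, the measured TCP pose, the force and the opening at its end, in the units of the state.
- readout.observe(): the state, without advancing time (a new reading comes with each control period).
- vision.grab_frame(name): name is "scene" or "top" or "wrist"; returns a dict with "image" (400x640x3 uint8, blue, green, red), "intrinsics" (3x3 intrinsics, pixels), "world_from_camera" (4x4, takes a point from camera to world coordinates); the wrist camera has in their place "tool_from_camera" (4x4, takes a point from camera to tool coordinates, whose origin is the TCP and whose axes are the tool frame's). Camera axes: x right, y down, z forward; pixel columns grow to the right and rows downward; lengths in mm; the calibration is good to about 2 mm. The wrist camera is an equidistant fisheye: a pixel r from the principal point sees the ray r / f radians off the axis. A picture is of the moment at which its call begins: read the wrist's pose just before it. There is no depth.
- order.hand_in(): hands the job in, once; it reports no verdict.
The state is a dict: "time": time; "joints": joint angles; "qvel": joint speeds; "joint_efforts": joint torques, N m; "tool_pos": TCP position; "tool_rot": TCP orientation; "ft_force": force on the tool from outside, world axes, zero at the start; "moment": the same for the moment, N m; "width": finger opening in mm.
Only numpy, scipy, OpenCV 4.12 (cv2) and the standard library are available. Lean on these libraries where they do the work, as an engineer would, in place of code of your own. Each camera call takes 0.05 s, during which the arm holds its last target.

## Task

The round front guard of the small desk fan, which lies on its back, has been laid loosely on its drum but not fitted. Turn the guard until its three studs drop into the pockets hidden under its rim, then press it down fully home, level on the drum. Do it gently, without forcing the guard, and leave the model cars, the screwdriver and the mug where they are.

Things in the scene. Friction and masses are not known exactly. Their poses are not given: they have to be found in the camera images.
- fan: Head of a small desk fan without its yoke: white round drum lying on its back, open end up, 144 mm outside diameter, grey motor and blades inside. Heavy, does not move. Origin on its axis at desk level, z up. A round pivot, 28 mm across, sticks out 11 mm on its +y and -y side, 40 mm above the desk.
- fan_rim (a point): Centre of the drum's rim, 80 mm above the desk. Inside the rim, 16 mm lower and hidden by the guard, runs a flat ledge with three pockets 120 degrees apart. How the pockets are turned is not known: it differs every time and has nothing to do with the drum's yaw.
- guard: Loose white-painted round steel guard, 0.36 to 0.54 kg, on the drum. Origin in the middle of the rim's underside, z up. Rim 154 mm outside, 94 mm inside, 5 mm thick, with a skirt hanging 26 mm down round the drum; twelve thin spokes. Its origin is 98 mm above the desk at the start, 81 mm when home. Fragile: over 40 N from the robot is forcing it.
- guard_disc (a point): Centre of the top of the guard's middle disc (plain, closed, 44 mm across, 6 mm above the guard's origin): the place to press. Once the studs have dropped into the pockets, a push down of about 5 to 15 N here snaps the guard home past spring catches.
- guard_tab0 (a point): Along the guard's +x axis: one of three like tabs sticking out level from the guard's rim, to push it round with; a few newtons turn it: 14 mm wide, 14 mm tall, its underside level with the guard's origin, 33 mm free outside the skirt, ending 110 mm from the axis. This point is its middle, 96 mm from the axis, 7 mm above the guard's origin.
- guard_tab1 (a point): At 120 degrees (counter-clockwise from above): one of three like tabs sticking out level from the guard's rim, as tab0: 14 mm wide, 14 mm tall, its underside level with the guard's origin, 33 mm free outside the skirt, ending 110 mm from the axis. This point is its middle, 96 mm from the axis, 7 mm above the guard's origin.
- guard_tab2 (a point): At 240 degrees: one of three like tabs sticking out level from the guard's rim, as tab0: 14 mm wide, 14 mm tall, its underside level with the guard's origin, 33 mm free outside the skirt, ending 110 mm from the axis. This point is its middle, 96 mm from the axis, 7 mm above the guard's origin.
- guard_stud (a point): Foot of one of three tapered studs, 11 mm thick, 34 mm long, below the guard's rim at 60, 180 and 300 degrees, 57 mm from the axis. They ride on the ledge, hidden; the skirt keeps the guard centred to 2 mm. Turned either way, within 120 degrees all three meet pockets at once: the guard drops about 10 mm by its weight and turns no farther.
- car_red: Bystander: red model car 125 x 58 mm, 44 mm tall; origin under its centre, on the desk.
- car_dark: Bystander: dark model van 125 x 58 mm, 47 mm tall; origin under its centre, on the desk.
- screwdriver: Bystander: screwdriver lying on the desk; origin under its middle.
- mug: Bystander: white mug 80 mm across, 90 mm tall; origin under its centre.

How it is judged (in metres and radians):
At the end, for the whole second after the job is handed in: The guard is home on the drum: its origin 78 to 83.5 mm above the drum's origin, within 5 mm of its axis, tilted less than 0.035 rad and at rest (z of guard in the frame of fan between 0.078 and 0.0835 m and horizontal distance between guard and fan below 0.005 m and angle between guard's own z axis and vertical below 0.035 rad and linear speed of guard below 0.01 m/s); the robot touches nothing.
It fails at once if the guard is forced: the robot loads it with more than 40 N (contact force between the arm and guard above 40 N).
It fails at once if the guard is forced: the fingers load it with more than 40 N (contact force between the fingers and guard above 40 N).
It fails at once if a bystander is moved by more than 20 mm (distance of any of car_red, car_dark, screwdriver, mug from where it was at the start of the episode above 0.02 m).
It also fails if it takes over 53 s, if anything falls off the work surface, if the arm or the gripper's body presses on something with over 40 N, if the wrist force passes 120 N, or if a joint passes its speed limit or range.

## Working session

There is one attempt and no reset: what is moved stays moved. The work goes in short steps, Python scripts to look and compute and a shell command to move; the robot and the scene stay as the last step left them, time stands still between calls to the robot, and variables do not carry over. Pictures are saved under pics/ and viewed, and the job is handed in when it is done.

```bash
mkdir -p pics; ls; python3 - <<'E'
from bench import readout, vision
import cv2
s=readout.observe(); print(s)
for n in ("scene","top","wrist"):
    f=vision.grab_frame(n); cv2.imwrite(f"pics/a_{n}.png",f["image"]); print(n,f["intrinsics"],f.get("world_from_camera",f.get("tool_from_camera")))
E
```

```text
pics
{'time': 0.0, 'joints': array([ 7.49994083e+01,  5.01065948e+00,  1.00357596e+01,  9.51005135e+01,
       -2.18013018e-04,  9.00012118e+01]), 'qvel': array([-0.00291319, -0.02188306,  0.00990755, -0.1703155 ,  0.03432039,
        0.0981634 ]), 'joint_efforts': array([-1.00628830e-05, -5.20389104e+01,  4.64800751e+01,  1.63810397e-02,
       -2.39197522e-05, -1.34455732e-06]), 'tool_pos': array([142.29448654, 531.02398835, 221.09900685]), 'tool_rot': array([[-3.36998029e-04,  2.58849225e-01,  9.65917680e-01],
       [-1.27234282e-03,  9.65916842e-01, -2.58849444e-01],
       [-9.99999134e-01, -1.31621017e-03,  3.83287935e-06]]), 'ft_force': array([ 0.20256201,  0.53010311, -0.00899295]), 'moment': array([ 0.01139311, -0.01598112,  0.03369087]), 'width': 85.49959047473727}
scene [[407.13573117   0.         322.05737959]
 [  0.         407.13573117 199.89685455]
 [  0.           0.           1.        ]] [[ 7.08360291e-01  5.23877079e-01 -4.73052327e-01  1.11648865e+03]
 [ 7.05742901e-01 -5.37389961e-01  4.61669782e-01 -4.86699892e+02]
 [-1.23553546e-02 -6.60881863e-01 -7.50388239e
[... 190 characters left out ...]
    0.           1.        ]] [[-8.64325275e-03 -9.82557999e-01  1.85755411e-01  3.92687130e+02]
 [-9.99921467e-01  6.80662424e-03 -1.05228207e-02 -1.01029413e+00]
 [ 9.07491436e-03 -1.85831775e-01 -9.82539667e-01  1.13102484e+03]
 [ 0.00000000e+00  0.00000000e+00  0.00000000e+00  1.00000000e+00]]
wrist [[309.70691629   0.         316.42905842]
 [  0.         309.70691629 198.35566455]
 [  0.           0.           1.        ]] [[ 4.01503055e-04 -2.79319066e-01  9.60198260e-01 -1.52199251e+02]
 [ 9.99999915e-01  2.05678906e-04 -3.58314523e-04 -4.05516078e-01]
 [-9.74084502e-05  9.60198322e-01  2.79319124e-01 -7.03434689e+01]
 [ 0.00000000e+00  0.00000000e+00  0.00000000e+00  1.00000000e+00]]
```

View pics/a_top.png

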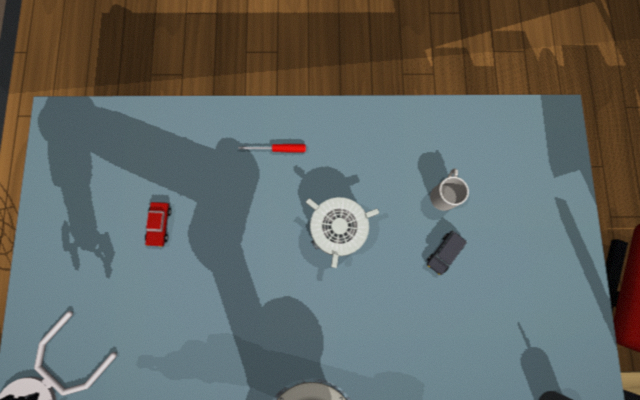

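View pics/a_scene.png

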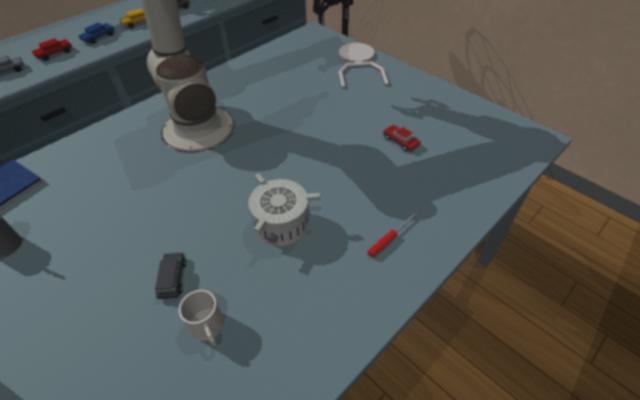

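The top view shows the guard centred near (340,226), with tabs ending near (376,212), (335,264) and (308,203). The bystanders stand clear of it, with the mug at (452,192) and the van at (446,252). Next I measure.

```bash
cat > h.py <<'E'
import numpy as np, cv2
from bench import readout, vision
def ray(f,uv,z):
    K=f["intrinsics"];T=f["world_from_camera"]
    uv=np.atleast_2d(uv).astype(float)
    d=np.c_[(uv[:,0]-K[0,2])/K[0,0],(uv[:,1]-K[1,2])/K[1,1],np.ones(len(uv))]@T[:3,:3].T
    o=T[:3,3]; return o+d*((z-o[2])/d[:,2])[:,None]
def guard(zo=98,c0=(393,-65),save=None):
    """mask bright pixels near guard in top view; radial analysis on plane of tab tops"""
    f=vision.grab_frame("top"); im=f["image"]
    hsv=cv2.cvtColor(im,cv2.COLOR_BGR2HSV)
    m=((hsv[...,2]>120)&(hsv[...,1]<60)).astype(np.uint8)
    vv,uu=np.nonzero(m); P=ray(f,np.c_[uu,vv],zo+14)[:,:2]
    Q=ray(f,np.c_[uu,vv],zo+5)[:,:2]
    c=np.array(c0,float)
    for _ in range(8):   # circle centre: rim ring pts (z=zo+5)
        k=np.linalg.norm(Q-c,axis=1)<80
        c=(Q[k].min(0)+Q[k].max(0))/2 if False else cv2.minEnclosingCircle(Q[k].astype(np.float32))[0]
        c=np.array(c)
    k=(np.linalg.norm(P-c,axis=1)>84)&(np.linalg.norm(P-c,axis=1)<116)
    mm=np.zeros_like(m); mm[vv[k],uu[k]]=1
    n,l,st,ce=cv2.connectedComponentsWithStats(mm,connectivity=8)
    out=[]
    for i in range(1,n):
        if st[i,4]<12: continue
        p=ray(f,ce[i],zo+14)[0,:2]; d=p-c
        out.append((st[i,4],ce[i].round(1),p.round(1),round(np.hypot(*d),1),round(np.degrees(np.arctan2(d[1],d[0])),1)))
    if save:
        v=cv2.resize(im[130:330,240:440],(600,600),interpolation=cv2.INTER_CUBIC); cv2.imwrite(save,v)
    return c,out,f,m
E
python3 - <<'E'
from h import *
c,o,f,m=guard(save="pics/b1.png"); print(c); [print(x) for x in o]
hsv=cv2.cvtColor(f["image"],cv2.COLOR_BGR2HSV); print(hsv[226,315:385:5]); print(ray(f,[[340,226]],103))
for nm,p in dict(mug=(452,192),van=(446,252),drv=(275,148),car=(158,224)).items(): print(nm,ray(f,[p],30).round())
cv2.imwrite("pics/b1m.png",cv2.resize(m[130:330,240:440]*255,(600,600)))
E
```

```text
[392.97717285 -65.08600616]
(np.int32(2539), array([335.9, 281.1]), array([388.5, -65.8]), np.float64(4.5), np.float64(-171.1))
[[ 43   8 211]
 [ 45  10 208]
 [ 83  10 106]
 [100   9  88]
 [ 45  10 209]
 [ 43  11 208]
 [ 41  13 210]
 [ 75  10 104]
 [  8   8 123]
 [ 36   6 212]
 [ 45   7 212]
 [ 97  57 139]
 [ 99  58 136]
 [ 99  59 150]]
[[531.44143726 -79.99964067 103.        ]]
mug [[ 638. -411.   30.]]
van [[ 466. -381.   30.]]
drv [[774. 101.  30.]]
car [[551. 428.  30.]]
```

```bash
python3 -c "
import cv2,numpy as np
a=cv2.imread('pics/b1.png');b=cv2.imread('pics/b1m.png');cv2.imwrite('pics/b1c.png',cv2.resize(np.hstack([a,b]),(800,400)))"
```

```text
(no output)
```

View pics/b1c.png

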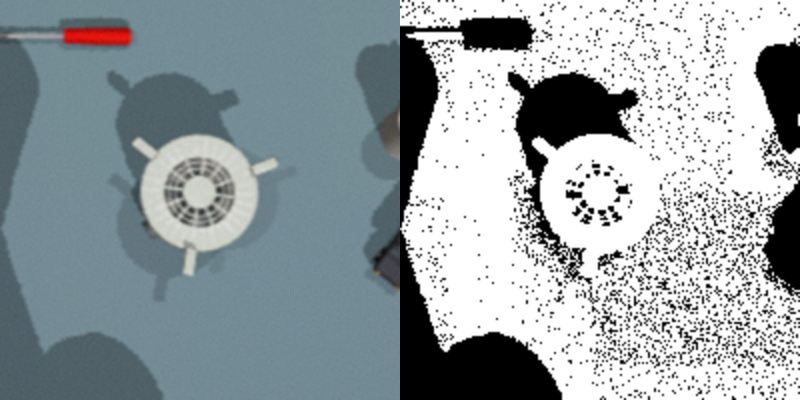

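The mask is too loose: it takes in the desk. White paint has S of about 10, against about 58 for the desk, so I tighten the threshold.

```bash
sed -i 's/>120)&(hsv\[...,1\]<60)/>165)\&(hsv[...,1]<35)/; s/c0=(393,-65)/c0=(531,-80)/' h.py
python3 - <<'E'
from h import *
c,o,f,m=guard(); print(c); [print(x) for x in o]
E
```

```text
[531.1607666 -79.8365097]
(np.int32(47), array([311.1, 203. ]), array([592.3,  -4. ]), np.float64(97.4), np.float64(51.1))
(np.int32(44), array([373.7, 212.1]), array([ 566.5, -169.2]), np.float64(96.1), np.float64(-68.4))
(np.int32(46), array([334.6, 262.3]), array([436.1, -63.4]), np.float64(96.5), np.float64(170.2))
```

The tabs are at 51.1, -68.4 and 170.2°, 120° apart, with radii of 96 to 97 mm as stated. The guard's centre is (531,-80). I'll shut the fingers and carry them to the near tab, at about 171°.

```bash

python3 -m pendant '[[0.2,-0.45,0,0,0,0],[0.42,-0.9,0,0,0,0],[0.42,-0.9,0,0,0,0]]' 0
python3 -m pendant '[[0.2,-0.45,0,0,0,0],[0.42,-0.9,0,0,0,0],[0.42,-0.9,0,0,0,0]]'
python3 -m pendant '[[0.2,-0.45,0,0,0,0],[0.42,-0.9,0,0,0,0],[0.42,-0.9,0,0,0,0]]'
```

```text
time: 0.55
tool_pos: [185.7, 437.5, 222.1]
tool_rot: [[0.001, 0.261, 0.965], [-0.001, 0.965, -0.261], [-1.0, -0.001, 0.001]]
ft_force: [0.6, 1.6, 0.4]
width: 43.8
time: 0.85
tool_pos: [229.0, 344.4, 222.7]
tool_rot: [[0.002, 0.265, 0.964], [-0.001, 0.964, -0.265], [-1.0, -0.001, 0.002]]
ft_force: [0.5, 0.6, 0.0]
width: 0.5
time: 1.15
tool_pos: [272.6, 251.4, 223.3]
tool_rot: [[0.003, 0.269, 0.963], [-0.001, 0.963, -0.269], [-1.0, -0.0, 0.003]]
ft_force: [1.1, 0.5, 0.2]
width: -0.1
```

```bash

python3 -m pendant '[[0.2,-0.45,0,0,0,0],[0.41,-0.87,0,0,0,0],[0.41,-0.87,0,0,0,0]]'
python3 -m pendant '[[0.2,-0.45,0,0,0,0],[0.41,-0.87,0,0,0,0],[0.41,-0.87,0,0,0,0]]'
python3 -m pendant '[[0.2,-0.45,0,0,0,0],[0.41,-0.87,0,0,0,0],[0.41,-0.87,0,0,0,0]]'
python3 -m pendant '[[0.2,-0.45,0,0,0,0],[0.41,-0.87,0,0,0,0],[0.41,-0.87,0,0,0,0]]'
python3 - <<'E'
from h import *
s=readout.observe(); print(s['joints'].round(1),s['ft_force'])
E
```

```text
time: 1.45
tool_pos: [315.6, 160.8, 223.4]
tool_rot: [[0.004, 0.277, 0.961], [-0.002, 0.961, -0.277], [-1.0, -0.0, 0.004]]
ft_force: [0.0, 1.0, 0.1]
width: -0.1
time: 1.75
tool_pos: [358.5, 70.4, 223.2]
tool_rot: [[0.004, 0.283, 0.959], [-0.002, 0.959, -0.283], [-1.0, -0.001, 0.004]]
ft_force: [-1.0, -0.8, 0.1]
width: -0.1
time: 2.05
tool_pos: [401.4, -19.4, 222.5]
tool_rot: [[0.004, 0.287, 0.958], [-0.003, 0.958, -0.287], [-1.0, -0.002, 0.004]]
ft_force: [-0.2, -0.5, -0.7]
width: -0.3
time: 2.35
tool_pos: [444.4, -108.5, 221.1]
tool_rot: [[0.002, 0.29, 0.957], [-0.003, 0.957, -0.29], [-1.0, -0.002, 0.003]]
ft_force: [-0.3, 0.4, 0.1]
width: 0.2
[-13.6  -7.8  -2.5  95.1  -0.1   3.2] [-0.28868864  0.36182876  0.11166328]
```

```bash

python3 -m pendant '[[-0.12,0,-0.3,0,0,0.04],[-0.12,0,-0.6,0,0,0.04],[-0.12,0,-0.6,0,0,0.04]]'
python3 -m pendant '[[0,0,-0.3,0,0,0],[0,0,-0.54,0,0,0],[0,0,-0.54,0,0,0],[0,0,-0.54,0,0,0]]'
python3 - <<'E'
from h import *
s=readout.observe(); print(s['joints'].round(1),s['ft_force'])
for n in("wrist","scene"): cv2.imwrite(f"pics/c_{n}.png",vision.grab_frame(n)["image"])
E
```

```text
time: 2.65
tool_pos: [431.1, -106.6, 157.7]
tool_rot: [[-0.003, 0.167, 0.986], [-0.001, 0.986, -0.167], [-1.0, -0.001, -0.002]]
ft_force: [-0.6, 0.3, -0.3]
width: 0.1
time: 3.05
tool_pos: [431.7, -105.8, 105.3]
tool_rot: [[-0.002, 0.166, 0.986], [-0.001, 0.986, -0.166], [-1.0, -0.001, -0.002]]
ft_force: [0.5, 0.5, -0.3]
width: -0.2
[-13.7 -10.2 -17.4  82.9  -0.1  -4.2] [ 0.47918259  0.46173759 -0.3267518 ]
```

View pics/c_wrist.png

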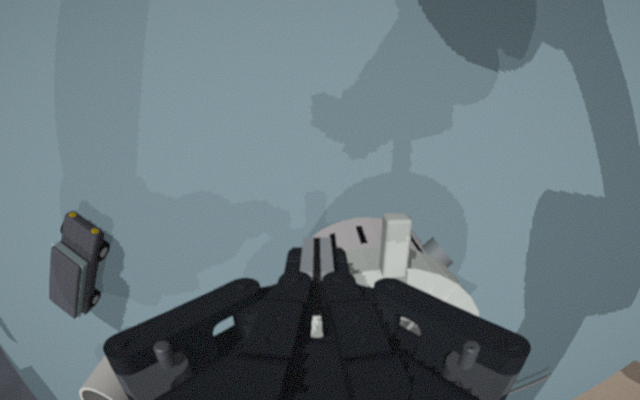

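View pics/c_scene.png

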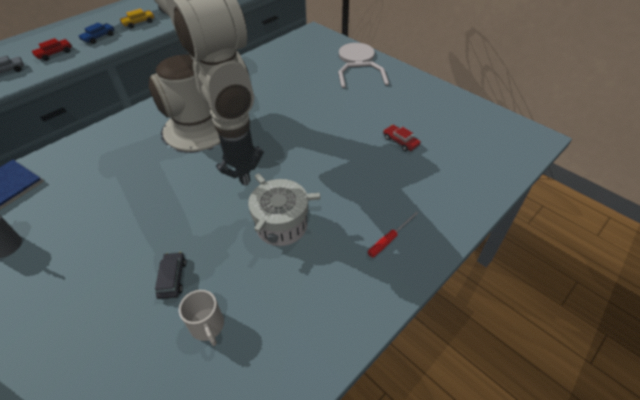

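```bash
cat > plan.py <<'E'
# prints where the tool is in the guard's polar frame and suggested shifts for clockwise steps
import sys,numpy as np
from bench import readout
c=np.array([531.2,-79.8]); s=readout.observe(); p=s['tool_pos'][:2]; R=s['tool_rot']
ya=np.degrees(np.arctan2(R[1,1],R[0,1]))
off=21.5; d=p-c
ph=np.degrees(np.arctan2(d[1],d[0]))%360
th=ph-np.degrees(np.arctan2(off,96)); rr=np.hypot(*d)
print("t%.2f th_if_contact %.1f r %.1f(98.4) yang %.1f want %.1f z %.1f F"%(s['time'],th,rr,ya,th-90,s['tool_pos'][2]),s['ft_force'].round(1))
st=float(sys.argv[1]) if len(sys.argv)>1 else 2
n=int(sys.argv[2]) if len(sys.argv)>2 else 5
q=p; a=ya
for i in range(1,n+1):
    t=th-st*i; r=np.radians(t)
    g=c+96*np.array([np.cos(r),np.sin(r)])+off*np.array([-np.sin(r),np.cos(r)])
    print(i,"shift",((g-q)/100).round(3),"turn",round((t-90-a)/180,4)); q=g;a=t-90
E
cat > ok.py <<'E'
import sys,numpy as np
from bench import readout
s=readout.observe(); f=s['ft_force']; h=np.hypot(f[0],f[1])
print("ok?",h.round(1),f.round(1),s['time']); sys.exit(int(h>float(sys.argv[1]) if len(sys.argv)>1 else h>12))
E
python3 -m pendant '[[0.012,0.07,0,0,0,0],[0.024,0.14,0,0,0,0],[0.024,0.14,0,0,0,0]]'
python3 plan.py 2 5
python3 -m pendant '[[0.003,0.015,0,0,0,0],[0.006,0.03,0,0,0,0]]' && python3 ok.py && python3 -m pendant '[[0.003,0.015,0,0,0,0],[0.006,0.03,0,0,0,0]]' && python3 ok.py &&  python3 -m pendant '[[0.003,0.015,0,0,0,0],[0.006,0.03,0,0,0,0]]' && python3 ok.py; python3 plan.py 2 5
```

```text
time: 3.45
tool_pos: [435.0, -91.5, 106.5]
tool_rot: [[0.001, 0.166, 0.986], [-0.001, 0.986, -0.166], [-1.0, -0.001, 0.001]]
ft_force: [-0.8, 0.5, -0.6]
width: 0.2
t3.45 th_if_contact 174.3 r 96.9(98.4) yang 80.5 want 84.3 z 106.5 F [-0.8  0.5 -0.6]
1 shift [-0.019  0.032] turn 0.0102
2 shift [-0.002  0.034] turn -0.0111
3 shift [-0.001  0.034] turn -0.0111
4 shift [0.    0.034] turn -0.0111
5 shift [0.001 0.034] turn -0.0111
time: 3.65
tool_pos: [435.7, -88.3, 106.6]
tool_rot: [[0.001, 0.166, 0.986], [-0.002, 0.986, -0.166], [-1.0, -0.001, 0.001]]
ft_force: [-0.3, 0.2, -0.7]
width: 0.4
ok? 0.4 [-0.3  0.2 -0.7] 3.65
time: 3.85
tool_pos: [436.3, -85.2, 106.6]
tool_rot: [[0.001, 0.166, 0.986], [-0.001, 0.986, -0.166], [-1.0, -0.001, 0.001]]
ft_force: [-0.0, -0.6, 0.2]
width: -0.3
ok? 0.6 [-0.  -0.6  0.2] 3.85
time: 4.05
tool_pos: [436.9, -82.2, 106.6]
tool_rot: [[0.001, 0.166, 0.986], [-0.002, 0.986, -0.166], [-1.0, -0.001, 0.001]]
ft_force: [-0.1, -0.2, -0.0]
width: 0.2
ok? 0.3 [-0.1 -0.2 -0. ] 4.05
t4.05 th_if_contact 168.8 r 94.3(98.4) yang 80.5 want 78.8 z 106.6 F [-0.1 -0.2 -0. ]
1 shift [-0.041  0.033] turn -0.0202
2 shift [0.001 0.034] turn -0.0111
3 shift [0.002 0.034] turn -0.0111
4 shift [0.003 0.034] turn -0.0111
5 shift [0.005 0.034] turn -0.0111
```

```bash

M='x'
python3 -m pendant '[[0,0.015,0,0,0,0],[0,0.03,0,0,0,0]]' && python3 ok.py 3 && python3 -m pendant '[[0,0.015,0,0,0,0],[0,0.03,0,0,0,0]]' && python3 ok.py 3 &&  python3 -m pendant '[[0,0.015,0,0,0,0],[0,0.03,0,0,0,0]]' && python3 ok.py 3&&  python3 -m pendant '[[0,0.015,0,0,0,0],[0,0.03,0,0,0,0]]' && python3 ok.py 3; python3 plan.py 2 5
```

```text
time: 4.25
tool_pos: [436.9, -79.1, 106.6]
tool_rot: [[0.001, 0.166, 0.986], [-0.002, 0.986, -0.166], [-1.0, -0.001, 0.001]]
ft_force: [1.1, 0.2, -0.3]
width: 0.4
ok? 1.1 [ 1.1  0.2 -0.3] 4.25
time: 4.45
tool_pos: [436.8, -75.9, 106.5]
tool_rot: [[0.001, 0.166, 0.986], [-0.001, 0.986, -0.166], [-1.0, -0.001, 0.001]]
ft_force: [-0.4, -0.1, -0.3]
width: -0.1
ok? 0.4 [-0.4 -0.1 -0.3] 4.45
time: 4.65
tool_pos: [436.8, -72.8, 106.5]
tool_rot: [[0.001, 0.166, 0.986], [-0.001, 0.986, -0.166], [-1.0, -0.001, 0.001]]
ft_force: [0.2, -0.4, -0.0]
width: -0.1
ok? 0.5 [ 0.2 -0.4 -0. ] 4.65
time: 4.85
tool_pos: [436.9, -69.6, 106.6]
tool_rot: [[0.001, 0.166, 0.986], [-0.001, 0.986, -0.166], [-1.0, -0.001, 0.001]]
ft_force: [-0.7, -0.3, -0.4]
width: -0.0
ok? 0.7 [-0.7 -0.3 -0.4] 4.85
t4.85 th_if_contact 161.2 r 94.9(98.4) yang 80.5 want 71.2 z 106.6 F [-0.7 -0.3 -0.4]
1 shift [-0.031  0.038] turn -0.0623
2 shift [0.005 0.034] turn -0.0111
3 shift [0.007 0.034] turn -0.0111
4 shift [0.008 0.033] turn -0.0111
5 shift [0.009 0.033] turn -0.0111
```

```bash
python3 - <<'E'
from h import *
cv2.imwrite("pics/d_w.png",vision.grab_frame("wrist")["image"][150:350,200:520].repeat(2,0).repeat(2,1))
c,o,f,m=guard(save="pics/d_t.png"); print(c); [print(x) for x in o]
E
```

```text
[529.88464355 -80.51261139]
(np.int32(46), array([373.8, 212.1]), array([ 566.6, -169.5]), np.float64(96.3), np.float64(-67.6))
(np.int32(584), array([363.5, 253.5]), array([ 458. , -138.7]), np.float64(92.5), np.float64(-141.0))
(np.int32(177), array([328.3, 262.4]), array([436. , -47.3]), np.float64(99.6), np.float64(160.5))
```

View pics/d_w.png

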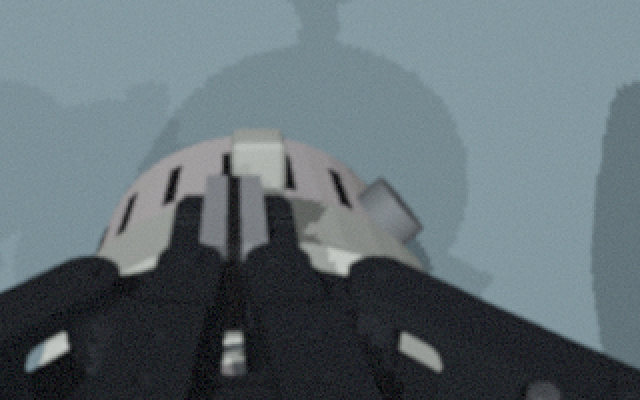

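View pics/d_t.png

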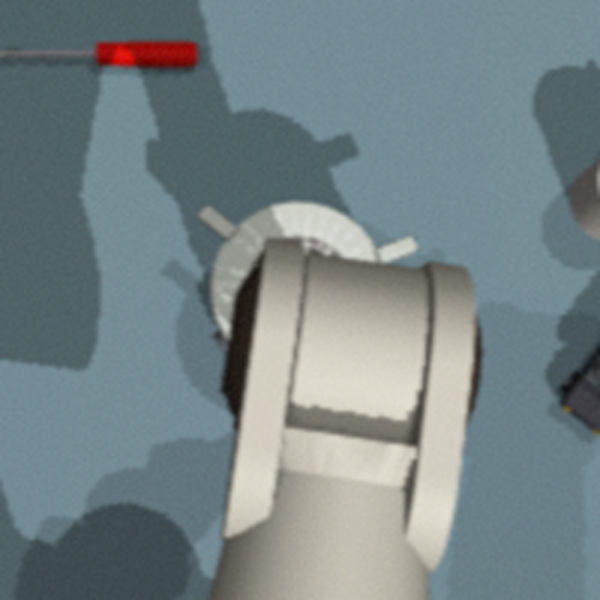

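```bash
python3 - <<'E'
from h import *
s=readout.observe(); w=vision.grab_frame("wrist"); T=w["tool_from_camera"];K=w["intrinsics"]
Ti=np.linalg.inv(T)
def pr(pt):
    q=Ti[:3,:3]@pt+Ti[:3,3]; a=np.arctan2(np.hypot(q[0],q[1]),q[2]); u=q[:2]/np.hypot(q[0],q[1])*a*K[0,0]+[K[0,2],K[1,2]]
    return (2*(u-[200,150])).round()
for x in(-20,0,14):
  for z in(-11,11): print("tip",x,z,pr(np.array([x,-7.5,z])),pr(np.array([x,7.5,z])))
R=s['tool_rot'];p=s['tool_pos']; c=np.array([531.2,-79.8])
for dth in (171,166,161):
 t=np.radians(dth);r=np.array([np.cos(t),np.sin(t)]);n=np.array([-r[1],r[0]])
 for zz in(98,112):
  print(dth,zz,[pr(R.T@(np.r_[c+110*r+k*n,zz]-p)) for k in(7,-7)])
f=vision.grab_frame("scene"); cv2.imwrite("pics/d_s.png",cv2.resize(f["image"][130:260,180:360],(720,520),interpolation=cv2.INTER_CUBIC))
E
```

```text
tip -20 -11 [203. 183.] [267. 183.]
tip -20 11 [205. 263.] [265. 263.]
tip 0 -11 [206. 152.] [263. 152.]
tip 0 11 [208. 225.] [262. 225.]
tip 14 -11 [208. 134.] [261. 134.]
tip 14 11 [209. 203.] [260. 203.]
171 98 [array([226., 126.]), array([277., 126.])]
171 112 [array([225., 144.]), array([280., 144.])]
166 98 [array([261., 125.]), array([311., 129.])]
166 112 [array([263., 143.]), array([318., 147.])]
161 98 [array([296., 127.]), array([345., 135.])]
161 112 [array([301., 145.]), array([354., 153.])]
```

View pics/d_s.png

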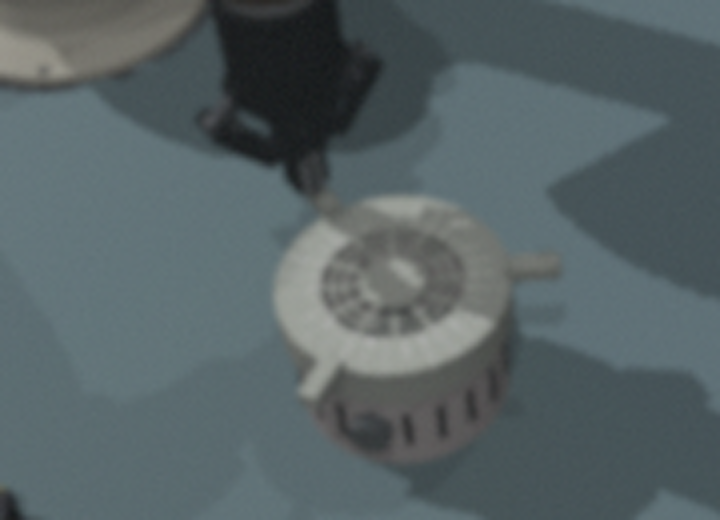

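The wrist view shows the tab's end at 231–285 px, unturned, with the shut fingertips passing over it. The visible tips end about 29 px higher than the stated geometry predicts, so I was above the tab, which fits the near-zero force. I'll back off, lower the fingers and try again.

```bash

python3 -m pendant '[[-0.03,-0.1,0,0,0,0],[-0.05,-0.22,0,0,0,0],[-0.05,-0.22,0,0,0,0]]'
python3 -m pendant '[[0,0,-0.12,0,0,0],[0,0,-0.24,0,0,0],[0,0,-0.24,0,0,0]]'
python3 ok.py
python3 - <<'E'
from h import *
cv2.imwrite("pics/e_w.png",vision.grab_frame("wrist")["image"][150:350,200:520].repeat(2,0).repeat(2,1))
E
```

```text
time: 5.35
tool_pos: [431.5, -93.2, 106.5]
tool_rot: [[0.001, 0.167, 0.986], [-0.002, 0.986, -0.167], [-1.0, -0.002, 0.001]]
ft_force: [-0.5, 0.3, -0.3]
width: 0.0
time: 5.65
tool_pos: [430.3, -92.9, 80.1]
tool_rot: [[-0.003, 0.167, 0.986], [-0.001, 0.986, -0.167], [-1.0, -0.001, -0.002]]
ft_force: [-0.5, -0.1, -0.2]
width: -0.3
ok? 0.5 [-0.5 -0.1 -0.2] 5.65
```

View pics/e_w.png

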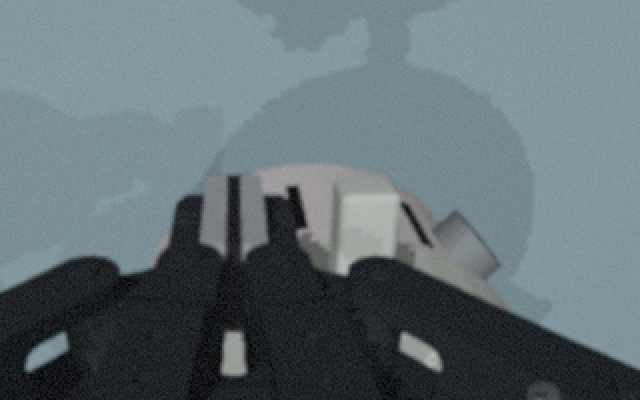

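```bash

python3 -m pendant '[[0,0.02,0,0,0,0],[0,0.04,0,0,0,0]]' && python3 ok.py 2.5 && python3 -m pendant '[[0,0.02,0,0,0,0],[0,0.04,0,0,0,0]]' && python3 ok.py 2.5 &&  python3 -m pendant '[[0,0.015,0,0,0,0],[0,0.03,0,0,0,0]]' && python3 ok.py 2.5&&  python3 -m pendant '[[0,0.015,0,0,0,0],[0,0.03,0,0,0,0]]' && python3 ok.py 2.5&&  python3 -m pendant '[[0,0.015,0,0,0,0],[0,0.03,0,0,0,0]]' && python3 ok.py 2.5; python3 plan.py 2 5
```

```text
time: 5.9
tool_pos: [430.7, -88.6, 81.2]
tool_rot: [[-0.002, 0.167, 0.986], [-0.001, 0.986, -0.167], [-1.0, -0.001, -0.001]]
ft_force: [-0.1, -0.4, 0.0]
width: 0.1
ok? 0.4 [-0.1 -0.4  0. ] 5.9
time: 6.1
tool_pos: [430.9, -84.4, 81.5]
tool_rot: [[-0.001, 0.167, 0.986], [-0.001, 0.986, -0.167], [-1.0, -0.001, -0.001]]
ft_force: [-0.6, 0.4, -0.3]
width: 0.0
ok? 0.7 [-0.6  0.4 -0.3] 6.1
time: 6.3
tool_pos: [431.0, -81.3, 81.6]
tool_rot: [[-0.001, 0.167, 0.986], [-0.002, 0.986, -0.167], [-1.0, -0.002, -0.001]]
ft_force: [-0.0, -2.5, -0.3]
width: -0.0
ok? 2.5 [-0.  -2.5 -0.3] 6.3
t6.30 th_if_contact 168.2 r 100.2(98.4) yang 80.4 want 78.2 z 81.6 F [-0.  -2.5 -0.3]
1 shift [0.018 0.035] turn -0.0231
2 shift [0.001 0.034] turn -0.0111
3 shift [0.002 0.034] turn -0.0111
4 shift [0.004 0.034] turn -0.0111
5 shift [0.005 0.034] turn -0.0111
```

Contact: 2.5 N, with the finger about 17 mm from the tab's centreline. Now I follow the arc clockwise in small steps, checking the force after each.

```bash
sed -i 's/off=21.5/off=17./' plan.py; python3 plan.py 2 6
P="python3 ok.py 9"
python3 -m pendant '[[0.005,0.017,0,0,0,-0.005],[0.01,0.034,0,0,0,-0.01]]' |sed -n 2p && $P && python3 -m pendant '[[0.003,0.017,0,0,0,-0.005],[0.006,0.034,0,0,0,-0.011]]'|sed -n 2p  && $P && python3 -m pendant '[[0.001,0.017,0,0,0,-0.005],[0.003,0.034,0,0,0,-0.011]]' |sed -n 2p && $P && python3 -m pendant '[[0.002,0.017,0,0,0,-0.005],[0.004,0.034,0,0,0,-0.011]]' |sed -n 2p && $P && python3 -m pendant '[[0.002,0.017,0,0,0,-0.005],[0.005,0.034,0,0,0,-0.011]]' |sed -n 2p && $P; python3 plan.py 2 6
```

```text
t6.30 th_if_contact 170.8 r 100.2(98.4) yang 80.4 want 80.8 z 81.6 F [-0.  -2.5 -0.3]
1 shift [0.027 0.034] turn -0.0088
2 shift [0.001 0.034] turn -0.0111
3 shift [0.002 0.034] turn -0.0111
4 shift [0.004 0.034] turn -0.0111
5 shift [0.005 0.034] turn -0.0111
6 shift [0.006 0.033] turn -0.0111
tool_pos: [431.8, -78.0, 81.6]
ok? 5.8 [-3.5 -4.6  0.2] 6.5
tool_pos: [432.3, -74.7, 81.6]
ok? 4.7 [-2.3 -4.1  0. ] 6.7
tool_pos: [432.4, -71.3, 81.6]
ok? 4.5 [-2.9 -3.4  1.5] 6.9
tool_pos: [432.6, -67.7, 81.5]
ok? 5.5 [-3.6 -4.1  1.9] 7.1
tool_pos: [433.1, -64.1, 81.5]
ok? 4.9 [-3.5 -3.4  1.3] 7.3
t7.30 th_if_contact 160.9 r 99.4(98.4) yang 70.2 want 70.9 z 81.5 F [-3.5 -3.4  1.3]
1 shift [0.025 0.031] turn -0.0074
2 shift [0.007 0.033] turn -0.0111
3 shift [0.008 0.033] turn -0.0111
4 shift [0.009 0.033] turn -0.0111
5 shift [0.011 0.032] turn -0.0111
6 shift [0.012 0.032] turn -0.0111
```

```bash
P="python3 ok.py 9"
python3 -m pendant '[[0.006,0.016,0,0,0,-0.005],[0.012,0.032,0,0,0,-0.011]]' |sed -n 2p && $P && python3 -m pendant '[[0.005,0.016,0,0,0,-0.005],[0.01,0.033,0,0,0,-0.011]]'|sed -n 2p  && $P && python3 -m pendant '[[0.005,0.016,0,0,0,-0.005],[0.01,0.033,0,0,0,-0.011]]' |sed -n 2p && $P && python3 -m pendant '[[0.005,0.016,0,0,0,-0.005],[0.011,0.033,0,0,0,-0.011]]' |sed -n 2p && $P && python3 -m pendant '[[0.006,0.016,0,0,0,-0.005],[0.012,0.032,0,0,0,-0.011]]' |sed -n 2p && $P && python3 -m pendant '[[0.006,0.016,0,0,0,-0.005],[0.013,0.032,0,0,0,-0.011]]' |sed -n 2p && $P; python3 plan.py 2 10
```

```text
tool_pos: [433.8, -60.8, 81.5]
ok? 7.6 [-6.5 -3.9  3.2] 7.5
tool_pos: [434.4, -57.4, 81.4]
ok? 7.8 [-6.6 -4.1  3.6] 7.7
tool_pos: [435.1, -53.9, 81.4]
ok? 5.9 [-4.8 -3.3  2.7] 7.9
tool_pos: [436.0, -50.4, 81.4]
ok? 6.0 [-5.3 -2.8  2.2] 8.1
tool_pos: [437.2, -47.0, 81.5]
ok? 4.9 [-3.9 -2.9  2.3] 8.3
tool_pos: [438.4, -43.6, 81.4]
ok? 5.6 [-5.  -2.6  2.6] 8.5
t8.50 th_if_contact 148.7 r 99.6(98.4) yang 57.8 want 58.7 z 81.4 F [-5.  -2.6  2.6]
1 shift [0.033 0.024] turn -0.0065
2 shift [0.014 0.031] turn -0.0111
3 shift [0.015 0.031] turn -0.0111
4 shift [0.016 0.03 ] turn -0.0111
5 shift [0.017 0.029] turn -0.0111
6 shift [0.018 0.029] turn -0.0111
7 shift [0.019 0.028] turn -0.0111
8 shift [0.02  0.027] turn -0.0111
9 shift [0.021 0.027] turn -0.0111
10 shift [0.022 0.026] turn -0.0111
```

```bash
P="python3 ok.py 9"
python3 -m pendant '[[0.007,0.015,0,0,0,-0.006],[0.015,0.031,0,0,0,-0.012]]' |sed -n 2p && $P && python3 -m pendant '[[0.007,0.015,0,0,0,-0.006],[0.014,0.031,0,0,0,-0.012]]'|sed -n 2p  && $P && python3 -m pendant '[[0.007,0.015,0,0,0,-0.005],[0.015,0.031,0,0,0,-0.011]]' |sed -n 2p && $P && python3 -m pendant '[[0.008,0.015,0,0,0,-0.005],[0.016,0.03,0,0,0,-0.011]]' |sed -n 2p && $P && python3 -m pendant '[[0.009,0.015,0,0,0,-0.005],[0.018,0.029,0,0,0,-0.011]]' |sed -n 2p && $P && python3 -m pendant '[[0.009,0.014,0,0,0,-0.005],[0.019,0.028,0,0,0,-0.011]]' |sed -n 2p && $P && python3 -m pendant '[[0.01,0.014,0,0,0,-0.005],[0.02,0.028,0,0,0,-0.011]]' |sed -n 2p && $P && python3 -m pendant '[[0.01,0.014,0,0,0,-0.005],[0.021,0.027,0,0,0,-0.011]]' |sed -n 2p && $P; python3 plan.py 2 10
```

```text
tool_pos: [439.5, -40.3, 81.4]
ok? 6.0 [-5.5 -2.3  3.3] 8.7
tool_pos: [440.8, -37.0, 81.4]
ok? 3.9 [-3.6 -1.4  3.8] 8.9
tool_pos: [442.4, -33.7, 81.4]
ok? 4.1 [-3.6 -1.9  2.9] 9.1
tool_pos: [444.2, -30.5, 81.4]
ok? 3.8 [-3.5 -1.7  2.6] 9.3
tool_pos: [445.9, -27.4, 81.4]
ok? 5.0 [-4.7 -1.7  2.8] 9.5
tool_pos: [447.7, -24.4, 81.4]
ok? 5.8 [-5.2 -2.6  2.5] 9.7
tool_pos: [449.7, -21.5, 81.4]
ok? 4.3 [-3.9 -1.8  3. ] 9.9
tool_pos: [451.9, -18.6, 81.4]
ok? 4.4 [-4.1 -1.6  2.1] 10.1
t10.10 th_if_contact 132.3 r 100.1(98.4) yang 41.0 want 42.3 z 81.4 F [-4.1 -1.6  2.1]
1 shift [0.042 0.01 ] turn -0.0038
2 shift [0.022 0.026] turn -0.0111
3 shift [0.023 0.025] turn -0.0111
4 shift [0.024 0.024] turn -0.0111
5 shift [0.025 0.023] turn -0.0111
6 shift [0.026 0.022] turn -0.0111
7 shift [0.026 0.022] turn -0.0111
8 shift [0.027 0.021] turn -0.0111
9 shift [0.028 0.02 ] turn -0.0111
10 shift [0.028 0.019] turn -0.0111
```

Quick picture to confirm the guard is turning with the tool.

```bash
python3 - <<'E'
from h import *
cv2.imwrite("pics/f_w.png",vision.grab_frame("wrist")["image"])
c,o,f,m=guard(); print(c); [print(x) for x in o]
E
```

```text
[530.74890137 -79.61436462]
(np.int32(46), array([332.3, 190.3]), array([626.1, -60.7]), np.float64(97.3), np.float64(11.2))
(np.int32(123), array([299. , 230.1]), array([520.3,  28.2]), np.float64(108.3), np.float64(95.6))
(np.int32(258), array([308.4, 240.7]), array([492.2,   3.8]), np.float64(91.9), np.float64(114.8))
(np.int32(39), array([375. , 236.6]), array([ 501.6, -170.2]), np.float64(95.2), np.float64(-107.9))
(np.int32(172), array([351.1, 262.6]), array([ 434.9, -105.8]), np.float64(99.4), np.float64(-164.7))
(np.int32(225), array([330.3, 264.5]), array([430.5, -52.3]), np.float64(103.9), np.float64(164.7))
```

View pics/f_w.png

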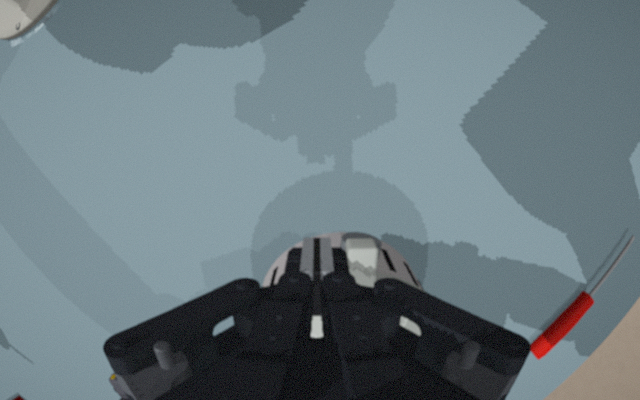

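The guard follows: its tabs are now at 11.2° and -107.9°, so it has turned about 40°. I continue.

```bash
P="python3 ok.py 9"
python3 -m pendant '[[0.012,0.012,0,0,0,-0.005],[0.025,0.025,0,0,0,-0.011]]' |sed -n 2p && $P && python3 -m pendant '[[0.012,0.012,0,0,0,-0.006],[0.025,0.025,0,0,0,-0.011]]'|sed -n 2p  && $P && python3 -m pendant '[[0.012,0.012,0,0,0,-0.005],[0.025,0.024,0,0,0,-0.011]]' |sed -n 2p && $P && python3 -m pendant '[[0.012,0.012,0,0,0,-0.005],[0.026,0.024,0,0,0,-0.011]]' |sed -n 2p && $P && python3 -m pendant '[[0.013,0.012,0,0,0,-0.005],[0.026,0.023,0,0,0,-0.011]]' |sed -n 2p && $P && python3 -m pendant '[[0.013,0.011,0,0,0,-0.005],[0.027,0.022,0,0,0,-0.011]]' |sed -n 2p && $P && python3 -m pendant '[[0.014,0.01,0,0,0,-0.005],[0.027,0.021,0,0,0,-0.011]]' |sed -n 2p && $P && python3 -m pendant '[[0.014,0.01,0,0,0,-0.005],[0.028,0.02,0,0,0,-0.011]]' |sed -n 2p && $P; python3 plan.py 2 10
```

```text
tool_pos: [454.2, -15.9, 81.2]
ok? 6.9 [-6.8 -0.9  3.4] 10.4
tool_pos: [456.4, -13.2, 81.2]
ok? 6.1 [-6.1 -0.8  3.9] 10.6
tool_pos: [458.8, -10.6, 81.2]
ok? 6.0 [-6.  -0.3  3.7] 10.8
tool_pos: [461.4, -8.0, 81.2]
ok? 4.5 [-4.5 -0.3  2.7] 11.0
tool_pos: [464.0, -5.6, 81.2]
ok? 5.0 [-5.  -0.7  3.4] 11.2
tool_pos: [466.6, -3.1, 81.2]
ok? 6.1 [-5.9  1.9  3.4] 11.4
tool_pos: [469.2, -0.8, 81.0]
ok? 4.7 [-4.7  0.1  0.9] 11.6
tool_pos: [472.0, 1.3, 80.6]
ok? 3.9 [-3.9  0.3 -1.6] 11.8
t11.80 th_if_contact 116.1 r 100.4(98.4) yang 24.5 want 26.1 z 80.6 F [-3.9  0.3 -1.6]
1 shift [ 0.045 -0.004] turn -0.0027
2 shift [0.029 0.019] turn -0.0111
3 shift [0.029 0.018] turn -0.0111
4 shift [0.03  0.017] turn -0.0111
5 shift [0.03  0.016] turn -0.0111
6 shift [0.031 0.014] turn -0.0111
7 shift [0.031 0.013] turn -0.0111
8 shift [0.032 0.012] turn -0.0111
9 shift [0.032 0.011] turn -0.0111
10 shift [0.033 0.01 ] turn -0.0111
```

Fz changed from +3.4 to -1.6 N and the tool was drawn down slightly, so the guard may be dropping. I'll look.

```bash
python3 - <<'E'
from h import *
c,o,f,m=guard(); print(c); [print(x) for x in o if x[0]<60]
c,o,f,m=guard(88); print(c); [print(x) for x in o if x[0]<60]
cv2.imwrite("pics/g_w.png",vision.grab_frame("wrist")["image"][150:350,200:520].repeat(2,0).repeat(2,1))
f=vision.grab_frame("scene"); cv2.imwrite("pics/g_s.png",cv2.resize(f["image"][130:260,180:360],(720,520),interpolation=cv2.INTER_CUBIC))
E
```

```text
[530.63824463 -79.54340363]
(np.int32(30), array([342.6, 188.3]), array([631.5, -88.5]), np.float64(101.2), np.float64(-5.1))
(np.int32(37), array([370.8, 245.8]), array([ 477.7, -158.4]), np.float64(95.0), np.float64(-123.9))
[530.91766357 -79.93502045]
(np.int32(30), array([342.6, 188.3]), array([633.8, -89.3]), np.float64(103.3), np.float64(-5.2))
(np.int32(38), array([370.8, 245.7]), array([ 478.8, -159.8]), np.float64(95.3), np.float64(-123.1))
```

View pics/g_s.png

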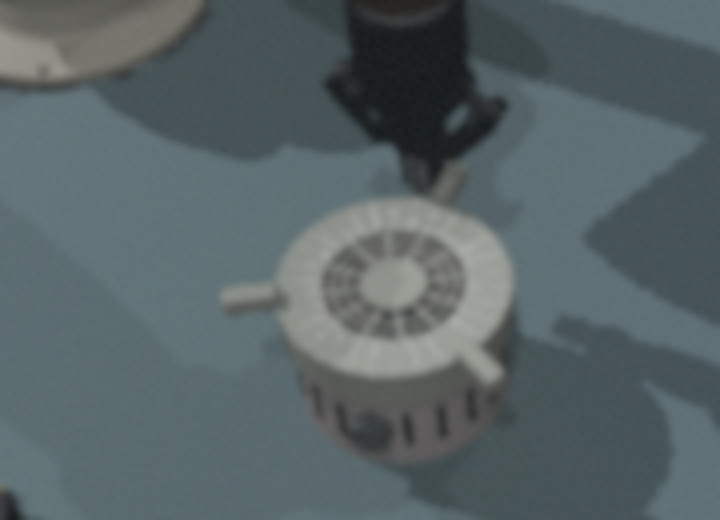

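View pics/g_w.png

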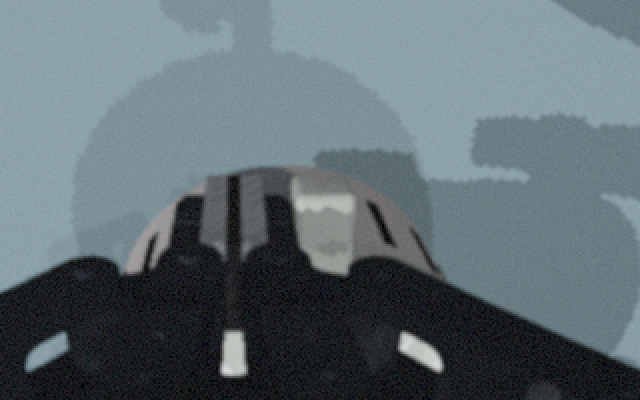

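The rim edge is at the same pixel as before, about (395,378) in the scene crop, so it has not dropped yet. I continue.

```bash
P="python3 ok.py 9"
python3 -m pendant '[[0.016,0.008,0,0,0,-0.005],[0.031,0.016,0,0,0,-0.01]]' |sed -n 2p && $P && python3 -m pendant '[[0.016,0.008,0,0,0,-0.005],[0.031,0.016,0,0,0,-0.011]]'|sed -n 2p  && $P && python3 -m pendant '[[0.016,0.008,0,0,0,-0.005],[0.031,0.015,0,0,0,-0.011]]' |sed -n 2p && $P && python3 -m pendant '[[0.016,0.007,0,0,0,-0.005],[0.031,0.014,0,0,0,-0.011]]' |sed -n 2p && $P && python3 -m pendant '[[0.016,0.007,0,0,0,-0.005],[0.032,0.013,0,0,0,-0.011]]' |sed -n 2p && $P && python3 -m pendant '[[0.016,0.006,0,0,0,-0.005],[0.032,0.012,0,0,0,-0.011]]' |sed -n 2p && $P && python3 -m pendant '[[0.016,0.005,0,0,0,-0.005],[0.032,0.011,0,0,0,-0.011]]' |sed -n 2p && $P && python3 -m pendant '[[0.016,0.005,0,0,0,-0.005],[0.033,0.01,0,0,0,-0.011]]' |sed -n 2p && $P; python3 plan.py 2 10
```

```text
tool_pos: [476.0, 2.8, 81.1]
ok? 0.6 [ 0.3 -0.5  0. ] 12.2
tool_pos: [479.7, 4.5, 81.4]
ok? 0.9 [-0.8 -0.4  0.6] 12.4
tool_pos: [482.8, 6.1, 81.4]
ok? 3.2 [-3.  -1.   1.2] 12.6
tool_pos: [484.4, 7.1, 80.8]
ok? 9.5 [-8.9 -3.3  1.2] 12.8
t12.80 th_if_contact 108.3 r 98.7(98.4) yang 16.5 want 18.3 z 80.8 F [-8.9 -3.3  1.2]
1 shift [0.036 0.005] turn -0.0015
2 shift [0.031 0.015] turn -0.0111
3 shift [0.031 0.013] turn -0.0111
4 shift [0.032 0.012] turn -0.0111
5 shift [0.032 0.011] turn -0.0111
6 shift [0.032 0.01 ] turn -0.0111
7 shift [0.033 0.009] turn -0.0111
8 shift [0.033 0.008] turn -0.0111
9 shift [0.033 0.007] turn -0.0111
10 shift [0.034 0.006] turn -0.0111
```

Force rose and the motion stalled, after a stretch with no load. That suggests the studs have dropped, so I check.

```bash
python3 - <<'E'
from h import *
for z in (98,88):
  c,o,f,m=guard(z); print(z,c); [print(x) for x in o if x[0]<60]
f=vision.grab_frame("scene"); cv2.imwrite("pics/h_s.png",cv2.resize(f["image"][130:260,180:360],(720,520),interpolation=cv2.INTER_CUBIC))
print(readout.observe()['ft_force'])
E
```

```text
98 [530.81616211 -79.57193756]
(np.int32(37), array([345.4, 190.8]), array([624.8, -95.6]), np.float64(95.3), np.float64(-9.7))
(np.int32(31), array([367.8, 249.4]), array([ 468.5, -150.2]), np.float64(94.2), np.float64(-131.4))
88 [530.84515381 -79.81515503]
(np.int32(39), array([345.4, 191.3]), array([625.7, -96.6]), np.float64(96.3), np.float64(-10.0))
(np.int32(33), array([367.7, 249.5]), array([ 468.9, -151.4]), np.float64(94.6), np.float64(-130.9))
[-5.30973467 -0.25125045  0.01478916]
```

View pics/h_s.png

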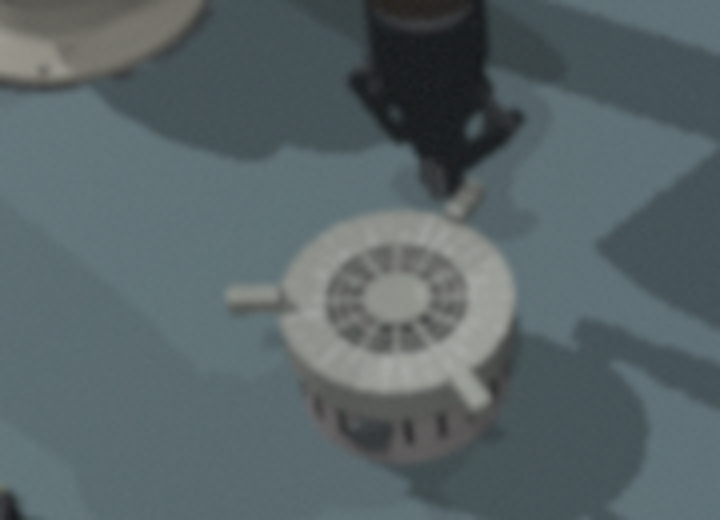

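The guard has dropped: its disc moved from (391,283) to (396,297) in the crop, about 10 mm down, and it sits level. I back off, lift and go over the disc.

```bash

python3 -m pendant '[[-0.08,-0.02,0,0,0,0],[-0.15,-0.01,0,0,0,0],[-0.15,-0.01,0,0,0,0]]'
python3 -m pendant '[[0,0,0.35,0,0,0],[0,0,0.7,0,0,0],[0,0,0.7,0,0,0]]'
python3 -m pendant '[[0.3,-0.4,0,0,0,0],[0.62,-0.84,0,0,0,0],[0.62,-0.84,0,0,0,0],[0.62,-0.84,0,0,0,0]]'
python3 ok.py
```

```text
time: 13.25
tool_pos: [469.3, 6.4, 81.1]
tool_rot: [[-0.01, 0.958, 0.285], [0.008, 0.285, -0.958], [-1.0, -0.007, -0.01]]
ft_force: [1.0, 0.2, 0.5]
width: 0.1
time: 13.55
tool_pos: [471.3, 6.5, 156.0]
tool_rot: [[-0.002, 0.959, 0.285], [0.008, 0.285, -0.958], [-1.0, 0.0, -0.008]]
ft_force: [0.7, 1.2, 0.8]
width: -0.3
time: 13.95
tool_pos: [533.4, -78.4, 155.0]
tool_rot: [[-0.003, 0.959, 0.283], [0.008, 0.283, -0.959], [-1.0, -0.001, -0.009]]
ft_force: [-0.2, 0.3, 0.0]
width: -0.3
ok? 0.4 [-0.2  0.3  0. ] 13.95
```

```bash
cat > zok.py <<'E'
import sys
from bench import readout
s=readout.observe(); f=s['ft_force']; print("Fz %.1f z %.1f t %.2f"%(f[2],s['tool_pos'][2],s['time'])); sys.exit(int(abs(f[2])>float(sys.argv[1])))
E
python3 -m pendant '[[-0.02,-0.01,-0.2,0,0,0],[-0.02,-0.01,-0.36,0,0,0],[-0.02,-0.01,-0.36,0,0,0]]'
Z="python3 zok.py 3"; $Z && python3 -m pendant '[[0,0,-0.02,0,0,0],[0,0,-0.04,0,0,0]]' >/dev/null && $Z && python3 -m pendant '[[0,0,-0.02,0,0,0],[0,0,-0.04,0,0,0]]'>/dev/null && $Z && python3 -m pendant '[[0,0,-0.02,0,0,0],[0,0,-0.04,0,0,0]]'>/dev/null && $Z && python3 -m pendant '[[0,0,-0.02,0,0,0],[0,0,-0.04,0,0,0]]'>/dev/null && $Z
python3 - <<'E'
from h import *
f=vision.grab_frame("scene"); cv2.imwrite("pics/i_s.png",cv2.resize(f["image"][130:260,180:360],(720,520),interpolation=cv2.INTER_CUBIC))
E
```

```text
time: 14.25
tool_pos: [529.8, -78.2, 117.1]
tool_rot: [[-0.006, 0.959, 0.284], [0.009, 0.284, -0.959], [-1.0, -0.004, -0.01]]
ft_force: [0.6, 0.6, -0.2]
width: 0.2
Fz -0.2 z 117.1 t 14.25
Fz 0.1 z 113.8 t 14.45
Fz 0.7 z 110.4 t 14.65
Fz 0.3 z 106.4 t 14.85
Fz -0.7 z 102.2 t 15.05
```

View pics/i_s.png

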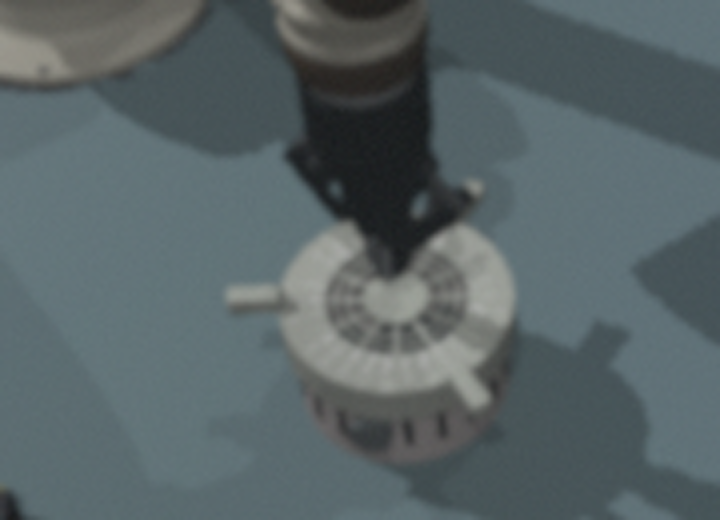

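The tip is at (393,278), still visibly above the disc centre at (396,297). I keep lowering in finer steps.

```bash

Z="python3 zok.py 3"; $Z && python3 -m pendant '[[0,0,-0.015,0,0,0],[0,0,-0.03,0,0,0]]' >/dev/null && $Z && python3 -m pendant '[[0,0,-0.015,0,0,0],[0,0,-0.03,0,0,0]]'>/dev/null && $Z && python3 -m pendant '[[0,0,-0.01,0,0,0],[0,0,-0.02,0,0,0]]'>/dev/null && $Z && python3 -m pendant '[[0,0,-0.01,0,0,0],[0,0,-0.02,0,0,0]]'>/dev/null && $Z && python3 -m pendant '[[0,0,-0.01,0,0,0],[0,0,-0.02,0,0,0]]'>/dev/null && $Z && python3 -m pendant '[[0,0,-0.01,0,0,0],[0,0,-0.02,0,0,0]]'>/dev/null && $Z && python3 -m pendant '[[0,0,-0.01,0,0,0],[0,0,-0.02,0,0,0]]'>/dev/null && $Z
```

```text
Fz 0.3 z 101.9 t 15.10
Fz 0.5 z 98.7 t 15.30
Fz -0.2 z 95.5 t 15.50
Fz -1.0 z 93.5 t 15.70
Fz 0.6 z 91.4 t 15.90
Fz -1.3 z 89.3 t 16.10
Fz 0.1 z 87.2 t 16.30
Fz 0.9 z 85.1 t 16.50
```

```bash

python3 - <<'E'
from h import *
f=vision.grab_frame("scene"); cv2.imwrite("pics/j_s.png",cv2.resize(f["image"][130:260,180:360],(720,520),interpolation=cv2.INTER_CUBIC))
print(readout.observe()['tool_pos'])
E
```

```text
[529.88281079 -77.48805073  84.93455814]
```

View pics/j_s.png

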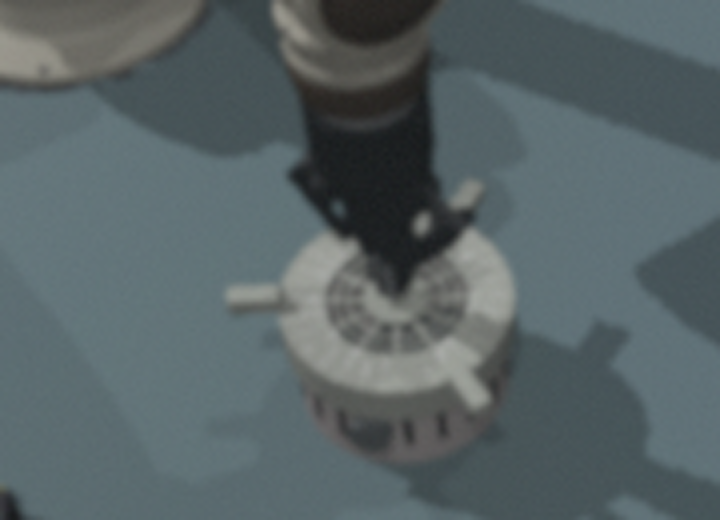

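```bash

Z="python3 zok.py 2.5"; python3 -m pendant '[[0.01,-0.02,-0.01,0,0,0],[0.01,-0.02,-0.02,0,0,0]]' >/dev/null && $Z && python3 -m pendant '[[0,0,-0.008,0,0,0],[0,0,-0.015,0,0,0]]'>/dev/null && $Z && python3 -m pendant '[[0,0,-0.008,0,0,0],[0,0,-0.015,0,0,0]]'>/dev/null && $Z && python3 -m pendant '[[0,0,-0.008,0,0,0],[0,0,-0.015,0,0,0]]'>/dev/null && $Z && python3 -m pendant '[[0,0,-0.008,0,0,0],[0,0,-0.015,0,0,0]]'>/dev/null && $Z && python3 -m pendant '[[0,0,-0.008,0,0,0],[0,0,-0.015,0,0,0]]'>/dev/null && $Z
```

```text
Fz 0.3 z 82.8 t 16.75
Fz 0.7 z 81.3 t 16.95
Fz 5.7 z 79.8 t 17.15
```

Contact is at about z 80, so the tips really stand about 14 mm behind the TCP. Home should be about 7 mm lower. I press in 1 mm steps.

```bash

Z="python3 zok.py 20";$Z && python3 -m pendant '[[0,0,-0.005,0,0,0],[0,0,-0.01,0,0,0]]' >/dev/null && $Z && python3 -m pendant '[[0,0,-0.005,0,0,0],[0,0,-0.01,0,0,0]]' >/dev/null && $Z && python3 -m pendant '[[0,0,-0.005,0,0,0],[0,0,-0.01,0,0,0]]' >/dev/null && $Z && python3 -m pendant '[[0,0,-0.005,0,0,0],[0,0,-0.01,0,0,0]]' >/dev/null && $Z && python3 -m pendant '[[0,0,-0.005,0,0,0],[0,0,-0.01,0,0,0]]' >/dev/null && $Z 
```

```text
Fz 5.7 z 79.8 t 17.15
Fz 9.5 z 79.6 t 17.35
Fz 10.9 z 79.6 t 17.55
Fz 10.0 z 79.4 t 17.75
Fz 11.6 z 79.4 t 17.95
Fz 8.6 z 79.3 t 18.15
```

```bash

Z="python3 zok.py 22"; python3 -m pendant '[[0,0,-0.008,0,0,0],[0,0,-0.015,0,0,0]]' >/dev/null && $Z && python3 -m pendant '[[0,0,-0.008,0,0,0],[0,0,-0.015,0,0,0]]' >/dev/null && $Z && python3 -m pendant '[[0,0,-0.01,0,0,0],[0,0,-0.018,0,0,0]]' >/dev/null && $Z && python3 -m pendant '[[0,0,-0.01,0,0,0],[0,0,-0.018,0,0,0]]' >/dev/null && $Z 
```

```text
Fz 14.8 z 79.0 t 18.35
Fz 16.4 z 78.8 t 18.55
Fz 17.0 z 78.6 t 18.75
Fz 18.6 z 78.4 t 18.95
```

```bash

python3 - <<'E'
from h import *
for z in (88,81):
  c,o,f,m=guard(z); print(z,c); [print(x) for x in o if x[0]<70]
s=readout.observe();print(s['ft_force'],s['moment'],s['tool_pos'])
f=vision.grab_frame("scene"); cv2.imwrite("pics/k_s.png",cv2.resize(f["image"][130:260,180:360],(720,520),interpolation=cv2.INTER_CUBIC))
cv2.imwrite("pics/k_w.png",vision.grab_frame("wrist")["image"])
E
```

```text
88 [531.08447266 -80.08001709]
(np.int32(40), array([305.5, 237.1]), array([502.8,  11.4]), np.float64(95.8), np.float64(107.2))
81 [531.18023682 -80.20727539]
(np.int32(40), array([305.5, 237.1]), array([503.6,  11.5]), np.float64(95.8), np.float64(106.8))
[-6.48381596  0.93808938 15.53093278] [ 0.12552981  1.4018529  -0.02104479] [530.96288919 -80.12582794  78.36961981]
```

View pics/k_s.png

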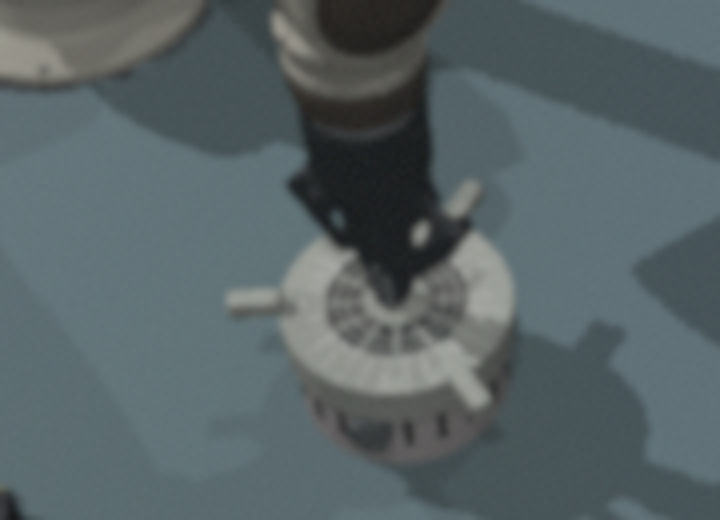

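View pics/k_w.png

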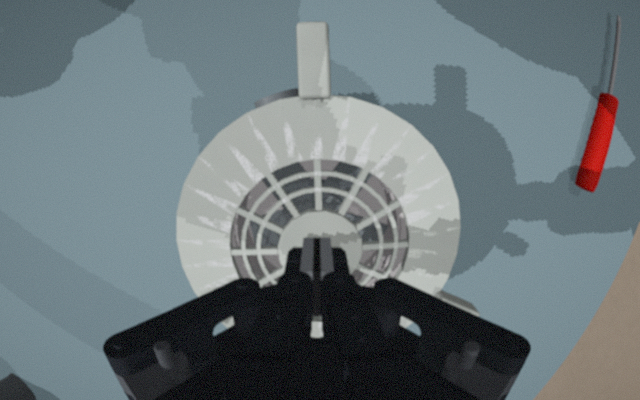

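The tips sit on the disc near its centre. The guard is creeping down, but a sideways load of -6.5 N is causing some of the friction. I relieve that and keep pressing a little harder, staying well under 40 N.

```bash

Z="python3 zok.py 25"; python3 -m pendant '[[-0.005,0,-0.01,0,0,0],[-0.005,0,-0.018,0,0,0]]' && $Z && python3 -m pendant '[[-0.003,0,-0.01,0,0,0],[-0.003,0,-0.02,0,0,0],[-0.003,0,-0.02,0,0,0]]' && $Z 
```

```text
time: 19.35
tool_pos: [530.6, -80.1, 77.8]
tool_rot: [[0.003, 0.959, 0.284], [0.006, 0.284, -0.959], [-1.0, 0.005, -0.005]]
ft_force: [-7.2, 1.6, 12.2]
width: -0.3
Fz 12.2 z 77.8 t 19.35
time: 19.65
tool_pos: [530.2, -80.0, 77.3]
tool_rot: [[0.004, 0.959, 0.284], [0.006, 0.284, -0.959], [-1.0, 0.006, -0.005]]
ft_force: [-5.8, 1.0, 14.9]
width: -0.0
Fz 14.9 z 77.3 t 19.65
```

```bash

Z="python3 zok.py 25"; python3 -m pendant '[[-0.003,0,-0.01,0,0,0],[-0.003,0,-0.02,0,0,0],[-0.003,0,-0.02,0,0,0]]'>/dev/null && $Z && python3 -m pendant '[[-0.003,0,-0.01,0,0,0],[-0.003,0,-0.02,0,0,0],[-0.003,0,-0.02,0,0,0]]' >/dev/null&& $Z && python3 -m pendant '[[-0.003,0,-0.01,0,0,0],[-0.003,0,-0.022,0,0,0],[-0.003,0,-0.022,0,0,0]]'>/dev/null && $Z && python3 -m pendant '[[-0.003,0,-0.01,0,0,0],[-0.003,0,-0.022,0,0,0],[-0.003,0,-0.022,0,0,0]]' && $Z
```

```text
Fz 15.3 z 77.3 t 19.95
Fz 16.1 z 77.3 t 20.25
Fz 17.7 z 77.3 t 20.55
time: 20.85
tool_pos: [530.2, -80.0, 77.3]
tool_rot: [[0.012, 0.959, 0.285], [0.005, 0.285, -0.959], [-1.0, 0.013, -0.002]]
ft_force: [-7.2, 0.8, 16.7]
width: 0.1
Fz 16.7 z 77.3 t 20.85
```

It stalls at z 77.3 under 17 N with the tool tilting slightly. I lift off and measure the guard's height and tilt before pressing again.

```bash

python3 -m pendant '[[0,0,0.2,0,0,0],[0.05,0.1,0.6,0,0,0],[0.05,0.3,0.9,0,0,0],[0.05,0.8,0.95,0,0,0],[0.05,0.95,0.95,0,0,0]]' | head -2
python3 -m pendant '[[0,0.45,0,0,0,0],[0,0.9,0,0,0,0],[0,0.9,0,0,0,0]]' |head -2
python3 - <<'E'
from h import *
for z in (88,81):
  c,o,f,m=guard(z); print(z,c); [print(x) for x in o if x[0]<70]
s=vision.grab_frame("scene"); cv2.imwrite("pics/l_s.png",cv2.resize(s["image"][130:260,180:360],(720,520),interpolation=cv2.INTER_CUBIC))
t=f; cv2.imwrite("pics/l_t.png",cv2.resize(t["image"][160:290,260:420],(640,520),interpolation=cv2.INTER_CUBIC))
print(readout.observe()['ft_force'])
E
```

```text
time: 21.35
tool_pos: [535.8, 17.7, 173.8]
time: 21.65
tool_pos: [535.4, 111.9, 173.0]
88 [530.89300537 -79.95437622]
(np.int32(35), array([345.3, 191.3]), array([625.5, -96.4]), np.float64(96.1), np.float64(-9.8))
(np.int32(42), array([305.5, 237.7]), array([501.1,  11.4]), np.float64(96.1), np.float64(108.0))
(np.int32(31), array([367.4, 250.1]), array([ 467.5, -150.5]), np.float64(94.9), np.float64(-132.0))
81 [530.13824463 -80.11525726]
(np.int32(39), array([345.2, 191.8]), array([625.8, -96.7]), np.float64(97.1), np.float64(-9.9))
(np.int32(40), array([305.3, 237.8]), array([501.6,  12. ]), np.float64(96.5), np.float64(107.2))
(np.int32(31), array([367.4, 250.1]), array([ 468. , -151.5]), np.float64(94.7), np.float64(-131.0))
[-0.04048258 -0.65143895 -0.90288772]
```

View pics/l_s.png

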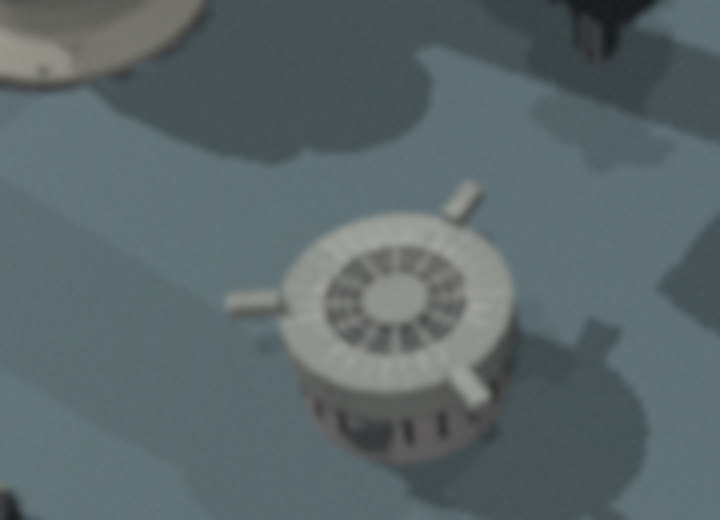

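View pics/l_t.png

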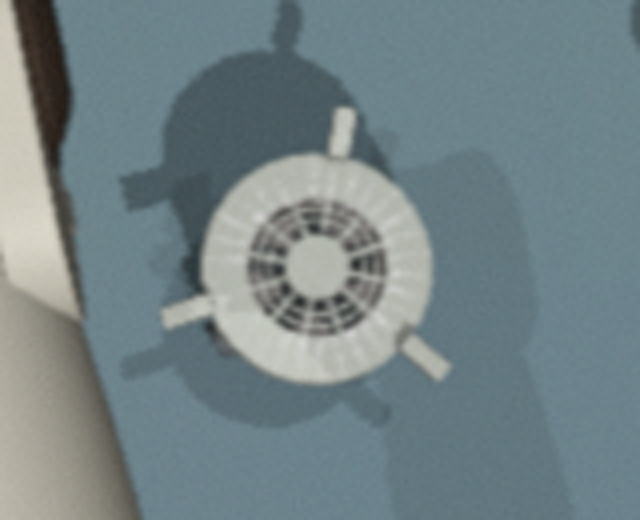

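Lifted off, the disc is at (396,298) in the crop, about 10.7 mm below the start, so the guard is dropped and level but not home. The earlier "travel" was only finger and arm give. I'll return with the tilt corrected and press as one ramp, with the sideways load compensated.

```bash

python3 -m pendant '[[0,-0.45,0,0,0,0],[-0.02,-0.95,0,0,0,0],[-0.02,-0.95,0,0,0,0]]' |head -2
python3 -m pendant '[[0,-0.45,0,0,0,0],[-0.02,-0.96,0,0,0,0],[-0.02,-0.96,0,0,0,0]]' |head -3
python3 -m pendant '[[0,0,-0.4,0,0,0],[0,0,-0.75,0,0,0],[0,0,-0.75,0,0,0],[0,0,-0.75,0,0,0]]'
```

```text
time: 22.1
tool_pos: [533.2, 6.7, 173.2]
time: 22.4
tool_pos: [530.3, -94.9, 172.9]
tool_rot: [[0.014, 0.961, 0.275], [0.003, 0.275, -0.962], [-1.0, 0.014, 0.001]]
time: 22.8
tool_pos: [530.0, -95.2, 98.5]
tool_rot: [[0.013, 0.962, 0.274], [0.003, 0.274, -0.962], [-1.0, 0.013, 0.001]]
ft_force: [-0.3, -0.1, 0.0]
width: -0.1
```

```bash

python3 -m pendant '[[0.01,0.08,0,-0.001,0.004,0],[0.01,0.15,-0.08,-0.001,0.004,0],[0.01,0.15,-0.14,-0.001,0.004,0],[0.01,0.15,-0.15,-0.001,0.004,0]]'
python3 -m pendant '[[0,0,-0.01,0,0,0],[0,0,-0.02,0,0,0],[0,0,-0.02,0,0,0]]'
```

```text
time: 23.2
tool_pos: [530.8, -79.7, 82.9]
tool_rot: [[-0.0, 0.962, 0.275], [-0.0, 0.275, -0.962], [-1.0, -0.0, -0.0]]
ft_force: [0.4, -1.1, -1.2]
width: 0.0
time: 23.5
tool_pos: [530.8, -79.8, 80.8]
tool_rot: [[-0.0, 0.962, 0.275], [-0.0, 0.275, -0.962], [-1.0, -0.0, -0.0]]
ft_force: [0.2, 0.3, -1.5]
width: 0.5
```

```bash

python3 -m pendant '[[0,0,-0.005,0,0,0],[0,0,-0.01,0,0,0],[-0.002,0,-0.015,0,0,0],[-0.004,0,-0.02,0,0,0],[-0.005,0,-0.025,0,0,0]]'; python3 -m pendant '[[-0.002,0,-0.01,0,0,0],[-0.004,0,-0.015,0,0,0],[-0.006,0,-0.02,0,0,0]]'
```

```text
time: 24.0
tool_pos: [530.3, -79.8, 78.3]
tool_rot: [[-0.0, 0.962, 0.275], [-0.0, 0.275, -0.962], [-1.0, -0.0, -0.0]]
ft_force: [0.1, -0.0, 0.3]
width: -0.1
time: 24.3
tool_pos: [530.2, -79.8, 77.4]
tool_rot: [[0.001, 0.962, 0.275], [-0.0, 0.275, -0.962], [-1.0, 0.001, 0.001]]
ft_force: [-1.5, 0.6, 10.2]
width: -0.2
```

```bash

python3 -m pendant '[[-0.002,0,-0.01,0,0,0],[-0.005,0,-0.015,0,0,0],[-0.007,0,-0.02,0,0,0],[-0.007,0,-0.02,0,0,0]]'; python3 -m pendant '[[-0.002,0,-0.01,0,0,0],[-0.005,0,-0.017,0,0,0],[-0.008,0,-0.023,0,0,0],[-0.008,0,-0.023,0,0,0]]'
```

```text
time: 24.7
tool_pos: [530.3, -79.8, 77.4]
tool_rot: [[0.004, 0.962, 0.275], [-0.0, 0.275, -0.962], [-1.0, 0.004, 0.002]]
ft_force: [-2.2, 1.0, 12.6]
width: -0.2
time: 25.1
tool_pos: [530.3, -79.8, 77.3]
tool_rot: [[0.008, 0.961, 0.275], [-0.001, 0.275, -0.962], [-1.0, 0.007, 0.003]]
ft_force: [-2.9, 1.2, 15.0]
width: -0.0
```

```bash

python3 -m pendant '[[-0.002,0,-0.01,0,0.002,0],[-0.004,0,-0.02,0,0.003,0],[-0.004,0,-0.025,0,0.003,0],[-0.004,0,-0.028,0,0.003,0],[-0.004,0,-0.028,0,0.003,0]]'; python3 -m pendant '[[-0.002,0,-0.02,0,0.002,0],[-0.004,0,-0.025,0,0.003,0],[-0.004,0,-0.03,0,0.003,0],[-0.004,0,-0.033,0,0.003,0],[-0.004,0,-0.033,0,0.003,0]]'
```

```text
time: 25.6
tool_pos: [530.5, -79.9, 77.2]
tool_rot: [[0.001, 0.961, 0.275], [-0.001, 0.275, -0.961], [-1.0, 0.001, 0.001]]
ft_force: [-6.2, 1.8, 19.9]
width: 0.1
time: 26.1
tool_pos: [530.6, -79.9, 77.1]
tool_rot: [[-0.005, 0.961, 0.275], [-0.001, 0.275, -0.961], [-1.0, -0.005, -0.0]]
ft_force: [-8.3, 1.1, 25.1]
width: -0.0
```

25 N has not snapped it and more would be forcing. I lift off and measure the height properly from the disc and grille in the scene view.

```bash

python3 -m pendant '[[0,0,0.3,0,0,0],[0,0.1,0.8,0,0,0],[0,0.5,0.95,0,0,0],[0,0.95,0.95,0,0,0]]'|head -2
python3 -m pendant '[[0,0.5,0,0,0,0],[0,0.95,0,0,0,0],[0,0.95,0,0,0,0]]'|head -2
cat > hgt.py <<'E'
from h import *
f=vision.grab_frame("scene"); K=f["intrinsics"];T=np.linalg.inv(f["world_from_camera"])
def pr(p):
    q=T[:3,:3]@np.array(p,float)+T[:3,3]; return K[0,0]*q[0]/q[2]+K[0,2],K[1,1]*q[1]/q[2]+K[1,2]
def cen(im):
    g=cv2.cvtColor(im,cv2.COLOR_BGR2GRAY)
    # grille hole band: dark pixels inside ellipse region around rough centre
    h,w=g.shape
    m=((g<135)).astype(np.uint8); 
    # white guard mask -> fill outer contour, then dark inside
    hsv=cv2.cvtColor(im,cv2.COLOR_BGR2HSV); wm=((hsv[...,1]<45)&(hsv[...,2]>125)).astype(np.uint8)
    cs,_=cv2.findContours(wm,cv2.RETR_EXTERNAL,cv2.CHAIN_APPROX_NONE)
    cs=[c for c in cs if cv2.contourArea(c)>4000]
    c=max(cs,key=cv2.contourArea)
    fill=np.zeros_like(g); cv2.drawContours(fill,[c],-1,1,-1); fill=cv2.erode(fill,np.ones((45,45)))
    ys,xs=np.nonzero(fill*m); hull=cv2.convexHull(np.c_[xs,ys].astype(np.int32)); e=cv2.fitEllipse(hull)
    return e
for n in("g_s","h_s","l_s"):
    e=cen(cv2.imread(f"pics/{n}.png")); print(n,np.round(e[0],1),np.round(e[1],1))
im=cv2.resize(f["image"][130:260,180:360],(720,520),interpolation=cv2.INTER_CUBIC); cv2.imwrite("pics/m_s.png",im)
e=cen(im); print("now",np.round(e[0],1),np.round(e[1],1))
for z in(98,88,86,84,81): u,v=pr([531,-80,z+4]); print(z,round((u-180)*4,1),round((v-130)*4,1))
E
python3 hgt.py
```

```text
time: 26.5
tool_pos: [531.9, 15.3, 175.4]
time: 26.8
tool_pos: [531.6, 114.9, 175.1]
g_s [392.3 284.6] [111.7 146.2]
h_s [395.3 298.7] [113.6 146.2]
l_s [395.1 300.8] [110.7 147. ]
now [395.4 300.4] [112.2 146.2]
98 387.6 281.6
88 389.1 291.7
86 389.3 293.6
84 389.6 295.6
81 390.1 298.6
```

View pics/m_s.png

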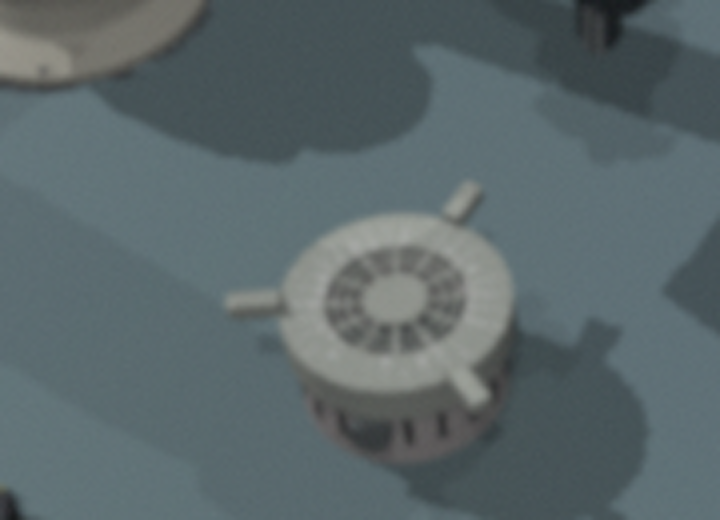

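```bash
cat > tri.py <<'E'
from h import *
def gr(im,x0,y0,w,h,k):
    im=cv2.resize(im[y0:y0+h,x0:x0+w],None,fx=4,fy=4,interpolation=cv2.INTER_CUBIC)
    g=cv2.cvtColor(im,cv2.COLOR_BGR2GRAY); hsv=cv2.cvtColor(im,cv2.COLOR_BGR2HSV)
    wm=((hsv[...,1]<45)&(hsv[...,2]>125)).astype(np.uint8)
    cs,_=cv2.findContours(wm,cv2.RETR_EXTERNAL,cv2.CHAIN_APPROX_NONE); c=max(cs,key=cv2.contourArea)
    fill=np.zeros_like(g); cv2.drawContours(fill,[c],-1,1,-1); fill=cv2.erode(fill,np.ones((k,k)))
    ys,xs=np.nonzero(fill*(g<135)); e=cv2.fitEllipse(cv2.convexHull(np.c_[xs,ys].astype(np.int32)))
    return np.array(e[0])/4+[x0-.375,y0-.375],np.round(np.array(e[1])/4,1)
def tri(uv1,f1,uv2,f2):
    A=np.zeros((3,3));b=np.zeros(3);D=[]
    for uv,f in((uv1,f1),(uv2,f2)):
        K=f["intrinsics"];T=f["world_from_camera"]
        d=T[:3,:3]@np.array([(uv[0]-K[0,2])/K[0,0],(uv[1]-K[1,2])/K[1,1],1]);d/=np.linalg.norm(d)
        M=np.eye(3)-np.outer(d,d);A+=M;b+=M@T[:3,3];D.append((M,T[:3,3]))
    p=np.linalg.solve(A,b); return p.round(1),[round(np.linalg.norm(M@(p-o)),1) for M,o in D]
if __name__=="__main__":
    S=vision.grab_frame("scene");T=vision.grab_frame("top")
    for n,s,t in(("initial",cv2.imread("pics/a_scene.png"),cv2.imread("pics/a_top.png")),("now",S["image"],T["image"])):
        a,ea=gr(s,180,130,180,130,45); b,eb=gr(t,290,175,105,100,45)
        print(n,a.round(2),ea,b.round(2),eb,tri(a,S,b,T))
E
python3 tri.py
```

```text
initial [277.62 200.32] [27.4 36.6] [339.16 225.89] [34.  34.6] (array([531.8, -78.1, 101.5]), [np.float64(0.2), np.float64(0.2)])
now [278.45 204.68] [27.8 36.7] [338.84 226.49] [34.2 34.6] (array([532.6, -78.2,  84.7]), [np.float64(0.0), np.float64(0.0)])
```

Triangulating the grille centre in both views gives z 101.5 at the start and 84.7 now. That is 16.8 mm lower, so the guard's origin is at about 81.2 mm, which is home. The rigid stop at 77.3 mm fits that. I check the tilt from the tab heights the same way, against the first pictures.

```bash
cat > tabs.py <<'E'
from tri import *
def tips(im,f,z,c,up=4):
    K=f["intrinsics"]
    hsv=cv2.cvtColor(cv2.resize(im,None,fx=up,fy=up,interpolation=cv2.INTER_CUBIC),cv2.COLOR_BGR2HSV)
    m=(hsv[...,1]<42)&(hsv[...,2]>125)
    v,u=np.nonzero(m); uv=(np.c_[u,v]+.5)/up-.5
    P=ray(f,uv,z)[:,:2]-c; r=np.hypot(*P.T); k=(r>88)&(r<118); uv=uv[k];P=P[k]
    M=np.zeros(m.shape,np.uint8); ij=((uv+.5)*up-.5).round().astype(int); M[ij[:,1],ij[:,0]]=1
    n,l,st,ce=cv2.connectedComponentsWithStats(M); o=[]
    for i in range(1,n):
        if st[i,4]<250: continue
        ctr=(ce[i]+.5)/up-.5; d=ray(f,ctr,z)[0,:2]-c
        # outer end: 25% farthest pixels, mean
        kk=l[ij[:,1],ij[:,0]]==i; rr=np.hypot(*P[kk].T); e=uv[kk][rr>np.quantile(rr,.9)].mean(0)
        o.append((np.degrees(np.arctan2(d[1],d[0])),ctr,e,rr.max(),st[i,4]))
    return o
S=vision.grab_frame("scene");T=vision.grab_frame("top")
for n,s,t,zo in(("init",cv2.imread("pics/a_scene.png"),cv2.imread("pics/a_top.png"),98),("now",S["image"],T["image"],81)):
    c=np.array([531.5,-79.]); A=tips(s,S,zo+14,c);B=tips(t,T,zo+14,c)
    for a in A:
        for b in B:
            if abs((a[0]-b[0]+180)%360-180)<10: print(n,round(a[0]),round(b[0]),"ctr",*tri(a[1],S,b[1],T),"end",*tri(a[2],S,b[2],T))
E
python3 tabs.py
```

```text
init 170 170 ctr [433.8 -62.1 111.3] [np.float64(0.0), np.float64(0.0)] end [424.  -60.1 111.4] [np.float64(0.3), np.float64(0.3)]
init 51 51 ctr [593.7  -2.1 112.5] [np.float64(0.5), np.float64(0.5)] end [599.9   6.5 112.2] [np.float64(0.7), np.float64(0.7)]
init -69 -69 ctr [ 567.3 -170.8  112.5] [np.float64(0.2), np.float64(0.2)] end [ 571.1 -180.   113.1] [np.float64(0.6), np.float64(0.6)]
now 109 108 ctr [500.   15.3  94.5] [np.float64(0.8), np.float64(0.8)] end [496.7  25.2  94.5] [np.float64(1.2), np.float64(1.2)]
now -131 -131 ctr [ 466.9 -153.3   95.6] [np.float64(0.2), np.float64(0.2)] end [ 460.6 -160.6   95.7] [np.float64(0.3), np.float64(0.3)]
now -11 -11 ctr [628.7 -98.   95.3] [np.float64(0.5), np.float64(0.5)] end [ 638.8 -100.3   95.6] [np.float64(0.7), np.float64(0.7)]
```

The tab tops are at 94.5, 95.6 and 95.3 mm, against 111 to 112.5 mm at the start. The guard is about 17 mm down and level within about 0.01 rad. The robot is clear, so I hand in.

```bash
python3 - <<'E'
from bench import readout, order
s=readout.observe(); print(s['time'],s['ft_force'].round(1),s['tool_pos'].round(0)); print(order.hand_in())
E
```

```text
27.05 [-0.3 -0.2 -0.2] [532. 109. 175.]
the job is handed in; nothing more can be done
None
```

The guard is home on the drum, judging by my last camera checks, and I handed the job in at about 27 s; no verdict is reported.

**What I did:** I pushed the near tab clockwise with the shut fingers, using under 10 N. After about 61° the studs dropped into the pockets. I then pressed the middle disc down with the fingertips.

**Last checks (two-view triangulation):**
- **Height:** the grille centre is 16.8 mm lower than at the start, which puts the guard's origin at about 81 mm.
- **Level:** the three tab tops are at 94.5, 95.6 and 95.3 mm, so the tilt is about 0.01 rad.
- **Centring:** the grille centre moved about 1 mm sideways.
- **Robot:** it stood about 190 mm clear of the guard and the wrist force was about zero.

**What disagreed or went wrong:**
- **Fingertip position:** the shut fingertips stood about 14 mm behind the TCP, not 14 mm ahead of it as stated. My first push passed over the tab without touching it.
- **Extra pressing:** at first I misjudged the drop by eye and thought the guard was not home. I pressed a second time, up to 25 N against what was probably the hard stop. That is above the expected 5 to 15 N but below the 40 N limit.
- **Not checked:** I took no final measurement of the cars, the screwdriver and the mug. The arm never went near them.

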